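# Line up the sugar shakers by height

### The arm

A 6-joint arm with a two-finger parallel gripper is mounted at the origin on the work surface. World frame = base frame: x ahead of the robot, y to its left, z up, the work surface at z = 0. Lengths are in mm, angles in rad, forces in N, time in s.
With the tool pointing down it reaches from about 400 to 925 mm from the base axis. Payload 12.5 kg.
Tool frame: the origin (TCP) lies midway between the tips of the shut fingers; the grasp point (between the pads) lies 19 mm behind it; z points along the fingers, y is the direction in which the jaws open and shut (so a half turn about z gives the same grasp; the last joint's range is limited). The gripper opens to 95 mm and grips with 3 to 60 N. Pads are 20 mm wide; open, the fingers measure 119 mm over their backs; the gripper's body (75 mm by 180 mm) begins 59 mm behind the grasp point.
Start: joints at [1.087, 0.491, 1.559, -0, 1.092, -0.106], TCP at [230.533, 580.949, 214.661] pointing down, gripper open.
Joint ranges: [-3.1, 3.1], [-0.84, 2.19], [0.05, 2.79], [-1.13, 4.28], [0.06, 2.93], [-2.69, 2.69]. Speed limits (rad/s): [2.22, 2.22, 2.79, 3.14, 3.14, 3.14].

### API

Orientations are given as [roll, pitch, yaw] about the fixed x, y, z axes, in that order (R = Rz(yaw) Ry(pitch) Rx(roll)).
In Python, from cell import env gives the robot as it stands.
- The arm moves only by the tool servo_tool, never from a script. Its argument "plan" is a list of rows, each a list of 7 numbers: the shift along the tool's x, y, z in m, then the turn, a rotation vector about the tool's x, y, z in degrees, then the opening in per cent of the stroke, from 0 (shut) to 100 (fully open). In form: [[dx, dy, dz, wx, wy, wz, jaw], ...]. A call has 1 to 8 rows; each row shifts and turns the pose as measured when the row begins, along the tool's axes as they then stand; what a row does not reach is not made up. A row lasts 1/12 s, in which the tool goes at most 41.7 mm and 7.16 degrees, less where a joint would pass 70% of its speed; a pose out of reach is approached as far as the arm can. A call is refused whole if a number of a shift passes 0.0417 or a number of a turn 7.16, either way. A call with a gripper value outside its range is refused whole. The fingers move at their own pace and stop on an object; the grip force is fixed at half the most. Time passes only in rows, so rows that do not move let the fingers close. It gives the time, the measured TCP pose, the force and the opening at its end, in the units of the state.
- env.state(): the state, without advancing time (a new reading comes with each control period).
- env.read_camera(name): name is "scene" or "side" or "wrist"; returns a dict with "img" (384x512x3 uint8, blue, green, red), "intrinsics" (3x3 intrinsics, pixels), "k1" (the pictures are not rectified: a ray, as slopes to the right and down, at radius r is drawn at 1 + k1 r^2 times it, then the intrinsics apply), "R" (3x3) and "t" (3): a world point X has camera coordinates R X + t. Camera axes: x right, y down, z forward; pixel columns grow to the right and rows downward; lengths in mm; the calibration is good to about 2 mm. A picture is of the moment at which its call begins. There is no depth.
- env.job_done(): hands the job in, once; it reports no verdict.
The state is a dict: "t": time; "joints": joint angles; "qvel": joint speeds; "tau": joint torques, N m; "eef_pos": TCP position; "tcp_rot": TCP orientation; "ft_force": force on the tool from outside, world axes, zero at the start; "moment": the same for the moment, N m; "opening": opening from 0.0 (shut) to 1.0 (fully open).
Only numpy, scipy, OpenCV 4.12 (cv2) and the standard library are available. Lean on these libraries where they do the work, as an engineer would, in place of code of your own. Each camera call takes 0.05 s, during which the arm holds its last target. There are 200 camera calls.

### The job

Set the four steel sugar shakers out in a row on the cork mats of the dark plank, one centred on each mat, in order of height with the tallest next to the white utensil crock and the shortest at the far end. Keep the shakers upright throughout, and leave the crock where it stands.

Things in the scene. Friction and masses are not known exactly. Their poses are not given: they have to be found in the camera images.
- shaker_a: The second shortest of four plain steel sugar shakers: an upright cylinder 50 mm across and 95 mm tall, straight-sided except for the low perforated dome of the top 9 mm. Origin: centre of its underside; z up its axis. Mass about 0.15 to 0.4 kg, rigid, stands loose.
- shaker_b: The tallest of four plain steel sugar shakers: an upright cylinder 56 mm across and 145 mm tall, straight-sided except for the low perforated dome of the top 9 mm. Origin: centre of its underside; z up its axis. Mass about 0.15 to 0.4 kg, rigid, stands loose.
- shaker_c: The shortest of four plain steel sugar shakers: an upright cylinder 44 mm across and 70 mm tall, straight-sided except for the low perforated dome of the top 9 mm. Origin: centre of its underside; z up its axis. Mass about 0.15 to 0.4 kg, rigid, stands loose.
- shaker_d: The second tallest of four plain steel sugar shakers: an upright cylinder 53 mm across and 120 mm tall, straight-sided except for the low perforated dome of the top 9 mm. Origin: centre of its underside; z up its axis. Mass about 0.15 to 0.4 kg, rigid, stands loose.
- mat_p: One of four identical round cork mats, 72 mm across, 3 mm thick, fixed in a straight row, 100 mm apart, on a dark wooden plank (120 x 420 x 15 mm) lying on the counter. The letters say nothing of the order in the row. Origin: centre of its underside; its top is 3 mm higher, 18 mm above the counter; y runs along the row, which end is the crock's varies.
- mat_q: One of four identical round cork mats, 72 mm across, 3 mm thick, fixed in a straight row, 100 mm apart, on a dark wooden plank (120 x 420 x 15 mm) lying on the counter. The letters say nothing of the order in the row. Origin: centre of its underside; its top is 3 mm higher, 18 mm above the counter; y runs along the row, which end is the crock's varies.
- mat_r: One of four identical round cork mats, 72 mm across, 3 mm thick, fixed in a straight row, 100 mm apart, on a dark wooden plank (120 x 420 x 15 mm) lying on the counter. The letters say nothing of the order in the row. Origin: centre of its underside; its top is 3 mm higher, 18 mm above the counter; y runs along the row, which end is the crock's varies.
- mat_s: One of four identical round cork mats, 72 mm across, 3 mm thick, fixed in a straight row, 100 mm apart, on a dark wooden plank (120 x 420 x 15 mm) lying on the counter. The letters say nothing of the order in the row. Origin: centre of its underside; its top is 3 mm higher, 18 mm above the counter; y runs along the row, which end is the crock's varies.
- crock: White ceramic crock, 96 mm across, 120 mm tall, with utensils sticking up to 235 mm; it stands on the counter past one end of the plank, in line with the mats, 125 mm from the nearest one's centre. Origin: centre of its underside. (A dark napkin box, 92 mm tall, stands likewise past the other end; low cups and a jar, at most 45 mm tall, stand among the shakers.)
There are look-alikes about, which are no part of the job. What is shaped like the shaker_c but red is not meant. What is shaped like the shaker_a but yellow is not meant.

How it is judged (in metres and radians):
At the end, for the whole second after the job is handed in: Each shaker stands upright (within 0.1 rad) and at rest on a mat, its axis within 13 mm of the mat's centre, one to a mat; counting from the crock's end, the order is tallest, second tallest, second shortest, shortest ((horizontal distance between shaker_b and mat_p below 0.013 m or horizontal distance between shaker_b and mat_q below 0.013 m or horizontal distance between shaker_b and mat_r below 0.013 m or horizontal distance between shaker_b and mat_s below 0.013 m) and horizontal distance between shaker_b and crock between 0.075 and 0.175 m and height (world z) of shaker_b between 0.013 and 0.023 m and angle between each of shaker_b, shaker_d, shaker_a, shaker_c's own z axis and vertical below 0.1 rad and linear speed of each of shaker_b, shaker_d, shaker_a, shaker_c below 0.02 m/s and angular speed of each of shaker_b, shaker_d, shaker_a, shaker_c below 0.2 rad/s and (horizontal distance between shaker_d and mat_p below 0.013 m or horizontal distance between shaker_d and mat_q below 0.013 m or horizontal distance between shaker_d and mat_r below 0.013 m or horizontal distance between shaker_d and mat_s below 0.013 m) and horizontal distance between shaker_d and crock between 0.175 and 0.275 m and height (world z) of shaker_d between 0.013 and 0.023 m and (horizontal distance between shaker_a and mat_p below 0.013 m or horizontal distance between shaker_a and mat_q below 0.013 m or horizontal distance between shaker_a and mat_r below 0.013 m or horizontal distance between shaker_a and mat_s below 0.013 m) and horizontal distance between shaker_a and crock between 0.275 and 0.375 m and height (world z) of shaker_a between 0.013 and 0.023 m and (horizontal distance between shaker_c and mat_p below 0.013 m or horizontal distance between shaker_c and mat_q below 0.013 m or horizontal distance between shaker_c and mat_r below 0.013 m or horizontal distance between shaker_c and mat_s below 0.013 m) and horizontal distance between shaker_c and crock between 0.375 and 0.475 m and height (world z) of shaker_c between 0.013 and 0.023 m); the robot touches nothing.
It fails at once if a shaker is tipped more than about 35 degrees (angle between any of shaker_a, shaker_b, shaker_c, shaker_d's own z axis and vertical above 0.6 rad).
It fails at once if the crock is moved more than 20 mm or tipped (distance of crock from where it was at the start of the episode above 0.02 m or angle between crock's own z axis and vertical above 0.3 rad).
It also fails if it takes over 134 s, if anything falls off the work surface, if the arm or the gripper's body presses on something with over 40 N, if the wrist force passes 120 N, or if a joint passes its speed limit or range.

## Working session

There is one attempt and no reset: what is moved stays moved. The work goes in short steps, Python scripts to look and compute and a tool call to move; the robot and the scene stay as the last step left them, time stands still between calls to the robot, and variables do not carry over. Pictures are saved under pics/ and viewed, about 12 in all and at most 16, crops included, and the job is handed in when it is done.

Besides the shell and the picture viewer there is one more tool, called after "Request:" as name(argument=value, ...), one argument or row to a line, values as JSON. servo_tool: Moves the arm, as the interface text tells. Its arguments: {"type":"object","properties":{"plan":{"type":"array","items":{"type":"array","items":{"type":"number"}}}},"required":["plan"]}

```bash
ls; mkdir -p pics; cat > h.py <<'E'
import numpy as np, cv2
from cell import env
def cam(n):
    c=env.read_camera(n); c={k:(np.array(v) if k!='k1' else v) for k,v in c.items()}
    return c
def ray(c,u,v):
    K=c['intrinsics']; d=np.array([(u-K[0,2])/K[0,0],(v-K[1,2])/K[1,1]])
    p=d.copy()
    for _ in range(30): p=d/(1+c['k1']*(p@p))
    R=c['R']; o=-R.T@c['t']; w=R.T@np.array([p[0],p[1],1.]); return o,w/np.linalg.norm(w)
def onz(c,u,v,z):
    o,w=ray(c,u,v); return o+w*(z-o[2])/w[2]
def proj(c,X):
    q=c['R']@np.array(X,float)+c['t']; p=q[:2]/q[2]; p=p*(1+c['k1']*(p@p)); K=c['intrinsics']
    return np.array([K[0,0]*p[0]+K[0,2],K[1,1]*p[1]+K[1,2]])
def tri(c1,p1,c2,p2):
    o1,w1=ray(c1,*p1);o2,w2=ray(c2,*p2)
    A=np.stack([w1,-w2],1); s=np.linalg.lstsq(A,o2-o1,rcond=None)[0]
    a=o1+w1*s[0];b=o2+w2*s[1]; return (a+b)/2,np.linalg.norm(a-b)
E
python3 - <<'E'
from h import *
import pickle
C={n:cam(n) for n in('scene','side','wrist')}
pickle.dump(C,open('c0.pkl','wb'))
for n,c in C.items():
    cv2.imwrite(f'pics/{n}0.png',c['img']); print(n,-c['R'].T@c['t'],c['R'][2],c['k1'],c['intrinsics'][0,0])
print(env.state())
E
```

```text
pics
scene [1141.97095438  396.8083238   529.14115385] [-0.69832684 -0.47296217 -0.53725823] -0.07954555370393616 357.9604510738801
side [ 367.46931973 -781.80730653  590.49031482] [ 0.17933744  0.79632783 -0.57766779] -0.03728960369253587 357.19691196538366
wrist [154.78821661 611.64448568 384.29544351] [ 0.26840368 -0.10847317 -0.95717973] -0.005294069269986722 270.6733540797006
{'t': 0.15, 'joints': array([ 1.08741222e+00,  4.91412922e-01,  1.55931070e+00,  4.18127085e-05,
        1.09170261e+00, -1.05577021e-01]), 'qvel': array([ 0.00104992, -0.00120727, -0.00184466,  0.00189405,  0.00044864,
        0.00131326]), 'tau': array([ 1.28646432e-03, -6.12899709e+01, -2.58273983e+01,  6.92573190e-02,
        4.73836984e-02, -5.54113649e-05]), 'eef_pos': array([230.42519265, 580.78196745, 214.20063715]), 'tcp_rot': array([-3.14076762e+00, -1.24726747e-04,  2.76376622e+00]), 'ft_force': array([-0.04126161,  0.17546748,  0.39358561]), 'moment': array([ 0.01713249, -0.01509313,  0.04650169]), 'opening': 1.0018027825553573}
```

View pics/scene0.png

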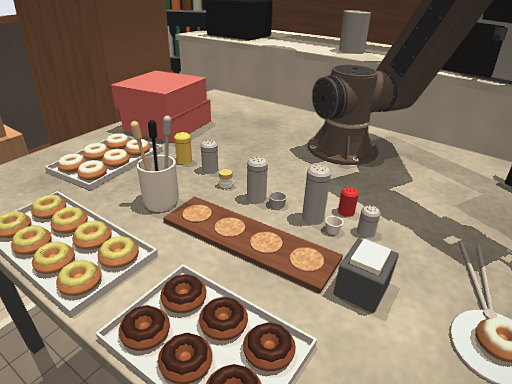

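View pics/side0.png

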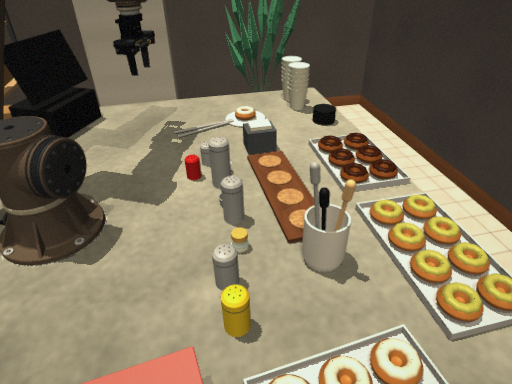

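The scene view shows steel shakers at about (209,157), (257,180), (316,194) and (369,221). The look-alikes are yellow at (183,148) and red at (348,201). The crock is at (158,185) and the mats at (197,213), (230,227), (266,242) and (307,259). I'll choose the four grey ones and check them in close crops.

```bash
python3 - <<'E'
from h import *
import pickle
C=pickle.load(open('c0.pkl','rb'))
s=C['scene']['img'];d=C['side']['img']
cv2.imwrite('pics/sc1.png',cv2.resize(s[130:280,190:390],None,fx=4,fy=4,interpolation=cv2.INTER_CUBIC))
cv2.imwrite('pics/si1.png',cv2.resize(d[120:300,180:330],None,fx=3.3333333,fy=3.3333333,interpolation=cv2.INTER_CUBIC))
for n,roi in(('scene',(190,350,200,280)),('side',(245,325,145,240))):
    im=C[n]['img']; h=cv2.cvtColor(im,cv2.COLOR_BGR2HSV)
    m=((h[...,0]<18)&(h[...,1]>60)&(h[...,2]>140)).astype(np.uint8); x0,x1,y0,y1=roi
    k=np.zeros_like(m);k[y0:y1,x0:x1]=m[y0:y1,x0:x1]
    for c in cv2.findContours(k,cv2.RETR_EXTERNAL,cv2.CHAIN_APPROX_NONE)[0]:
        if len(c)<15: continue
        pts=np.array([onz(C[n],*p,18)[:2] for p in c[:,0]],np.float32)
        (ctr,ax,an)=cv2.fitEllipse(pts)
        print(n,np.round(c[:,0].mean(0)),'ctr',np.round(ctr,1),'axes',np.round(ax,1))
E
```

```text
scene [329. 266.] ctr [601.3 223.6] axes [ 3.5 16.3]
scene [336. 256.] ctr [569.7 218.7] axes [19.7 27.1]
scene [334. 251.] ctr [550.6 211.6] axes [ 2.7 36.6]
scene [306. 258.] ctr [606.1 172.9] axes [72.1 73.5]
scene [310. 242.] ctr [553.2 153.1] axes [ 3.5 20.5]
scene [276. 229.] ctr [556.9  68.4] axes [ 3.  23.6]
scene [255. 247.] ctr [631.   53.5] axes [ 95.2 320.5]
scene [244. 216.] ctr [562.8 -20.3] axes [ 7.4 60.1]
scene [203. 211.] ctr [ 610.5 -119.3] axes [72.4 73. ]
scene [208. 201.] ctr [ 565.2 -138.2] axes [ 3.4 28.9]
side [301. 213.] ctr [ 615.6 -110.9] axes [ 45.  108.1]
side [290. 196.] ctr [615.9 -25.1] axes [72.7 74.1]
side [279. 176.] ctr [611.6  75.5] axes [72.  74.4]
side [270. 160.] ctr [607.5 174.9] axes [72.3 76.3]
```

View pics/sc1.png

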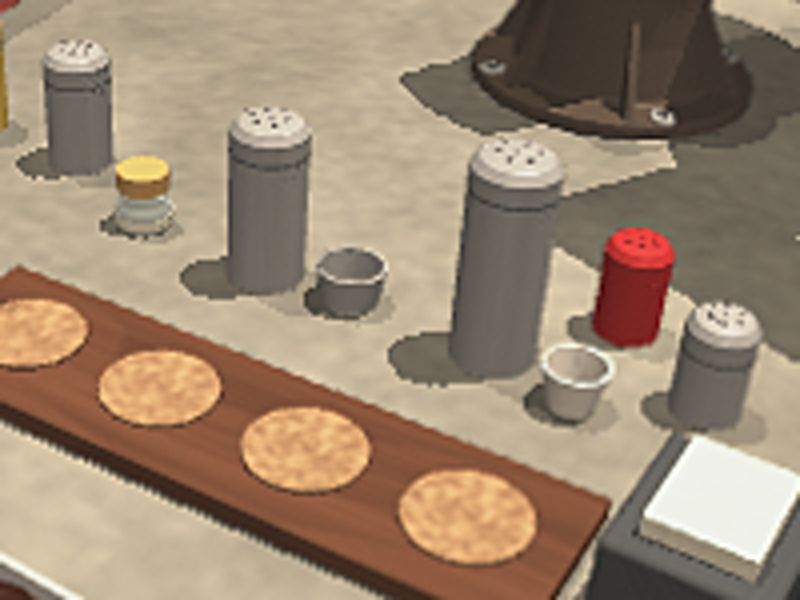

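View pics/si1.png

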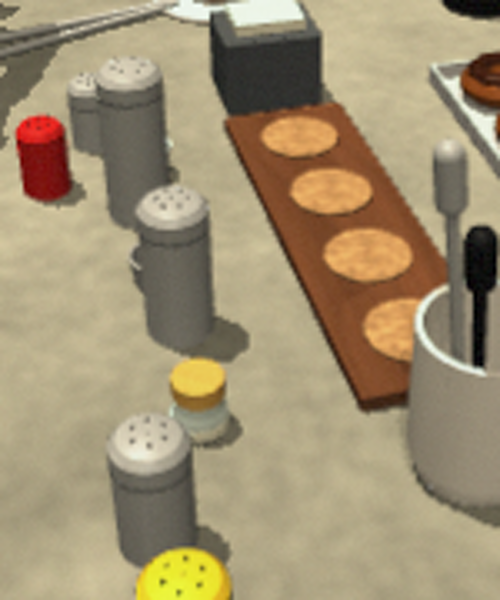

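The crops confirm that all four grey shakers match by height and that the yellow and red ones are separate. I'll triangulate the dome apexes from both views and take the base from the scene view.

```bash
python3 - <<'E'
from h import *
import pickle
C=pickle.load(open('c0.pkl','rb'));S,D=C['scene'],C['side']
P={'a':((78,49),(150,432),95,50,(80,174)),'d':((270,120),(173,198),120,53,(266,293)),'b':((515,154),(130,69),145,56,(495,376)),'c':((725,318),(86,80),70,44,(708,427))}
for k,(p,q,h,dia,base) in P.items():
    p=np.array(p)/4+(190,130);q=np.array(q)/3.3333+(180,120)
    X,e=tri(S,p,D,q)
    # base: front contact point, shift by radius away from camera
    B=onz(S,*(np.array(base)/4+(190,130)),0);o=-S['R'].T@S['t'];w=(B-o)[:2];w/=np.linalg.norm(w)
    print(k,'tri',X.round(1),'gap',e.round(1),'scene@h',onz(S,*p,h).round(1)[:2],'side@h',onz(D,*q,h).round(1)[:2],'base',(B[:2]+w*dia/2).round(1),'reach',np.hypot(*X[:2]).round())
for n,pts in(('crock',[(158,160),(326,218)]),):
    print(n,onz(S,*pts[0],120),onz(D,*pts[1],120))
print(onz(S,187+10,213,18))
E
```

```text
a tri [ 405.3 -267.1   92.8] gap 4.0 scene@h [ 406.  -264.1] side@h [ 406.5 -271.3] base [ 403.7 -270. ] reach 485.0
d tri [454.9 -59.2 117.4] gap 1.0 scene@h [458.5 -56.4] side@h [454.7 -63.9] base [451.2 -60.2] reach 459.0
b tri [446.1 106.2 141.5] gap 2.8 scene@h [449.9 108.7] side@h [446.1  96.7] base [439.3 111. ] reach 459.0
c tri [416.9 239.7  65.7] gap 1.0 scene@h [424.4 241.1] side@h [416.2 232.3] base [413.4 244.3] reach 481.0
crock [ 610.58398618 -257.65193282  120.        ] [ 620.88874103 -254.20087516  120.        ]
[ 620.48574936 -123.91619476   18.        ]
```

View pics/wrist0.png

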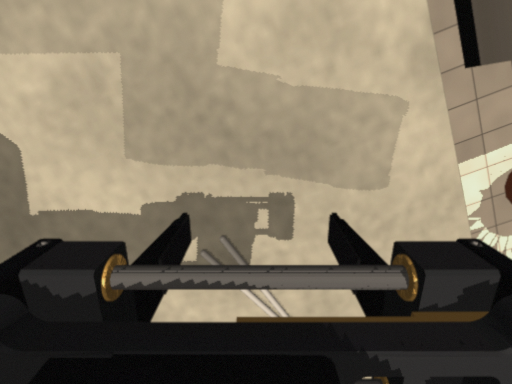

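Heights and gaps agree: 93, 117, 142 and 66 mm measured against 95, 120, 145 and 70 mm. The wrist picture shows only bare counter and the open fingers. The crock is at about y −255, so the target order by mat y is b −124, d −25, a 75, c 174. I'll turn the tool to yaw 90° (tool x = world y, tool y = world x) and move above c.

Request:
servo_tool(
  plan=[
    [0, 0, 0, 0, 0, 7, 100],
    [0, 0, 0, 0, 0, 7, 100],
    [0, 0, 0, 0, 0, 7, 100],
    [0, 0, 0, 0, 0, 7, 100],
    [0, 0, 0, 0, 0, 7, 100],
    [0, 0, 0, 0, 0, 7, 100],
    [0, 0, 0, 0, 0, 7, 100],
    [0, 0, 0, 0, 0, 7, 100],
  ],
)

```text
t: 0.82
eef_pos: [229.9, 579.9, 211.9]
tcp_rot: [-3.138, 0.004, 1.765]
ft_force: [0.1, 0.0, -0.1]
opening: 0.999
```

Request:
servo_tool(
  plan=[
    [0, 0, 0, 0, 0, 6, 100],
    [0, 0, 0, 0, 0, 6, 100],
    [-0.034, 0.0187, 0, 0, 0, 0, 100],
    [-0.034, 0.0187, 0, 0, 0, 0, 100],
    [-0.034, 0.0187, 0, 0, 0, 0, 100],
    [-0.034, 0.0187, 0, 0, 0, 0, 100],
    [-0.034, 0.0187, 0, 0, 0, 0, 100],
    [-0.034, 0.0187, 0, 0, 0, 0, 100],
  ],
)

```text
t: 1.48
eef_pos: [334.5, 369.0, 209.6]
tcp_rot: [-3.137, 0.006, 1.543]
ft_force: [0.8, 0.2, 0.2]
opening: 0.999
```

```bash
python3 - <<'E'
from h import *
import pickle
C=pickle.load(open('c0.pkl','rb'));S=C['scene']
for n,p,z in(('red',(642,240),70),('whitecup_base',(572,418),0),('graycup_base',(350,315),0),('jar_base',(145,235),0)):
    print(n,onz(S,*(np.array(p)/4+(190,130)),z).round())
print('yellow',onz(S,183,136,95).round())
s=env.state();print(s['t'],s['eef_pos'],s['tcp_rot'])
E
```

```text
red [371. 168.  70.]
whitecup_base [476. 178.   0.]
graycup_base [462.  14.   0.]
jar_base [ 463. -157.    0.]
yellow [ 419. -360.   95.]
1.4833 [334.49477019 369.04165587 209.56127844] [-3.13713533  0.00646324  1.54284377]
```

Request:
servo_tool(
  plan=[
    [-0.032, 0.0215, 0, 0, 0, -1.5, 100],
    [-0.032, 0.021, 0, 0, 0, 0, 100],
    [-0.032, 0.021, 0, 0, 0, 0, 100],
    [-0.032, 0.021, 0, 0, 0, 0, 100],
    [0, 0, 0, 0, 0, 0, 100],
  ],
)

```text
t: 1.9
eef_pos: [422.2, 228.8, 210.1]
tcp_rot: [-3.137, 0.007, 1.568]
ft_force: [-0.1, -0.5, -0.2]
opening: 0.998
```

```bash
cat >> h.py <<'E'
def look(name,pts):
    """wrist picture with projected points marked"""
    c=cam('wrist'); im=c['img'].copy(); cv2.imwrite(f'pics/{name}_raw.png',im)
    for X in pts:
        p=proj(c,X); print(np.round(X),'->',p.round(1)); cv2.drawMarker(im,tuple(int(round(v)) for v in p),(0,0,255),cv2.MARKER_CROSS,9,1)
    cv2.imwrite(f'pics/{name}.png',im); import pickle; pickle.dump(c,open(f'{name}.pkl','wb')); s=env.state(); print(s['t'],s['eef_pos'].round(1),s['tcp_rot'].round(3)); return c
E
python3 - <<'E'
from h import *
look('w1',[(417,241,70),(446,107,145)])
E
```

```text
[417 241  70] -> [254.7 165. ]
[446 107 145] -> [281.7 305.2]
1.95 [420.9 230.4 210.1] [-3.137  0.007  1.567]
```

View pics/w1.png

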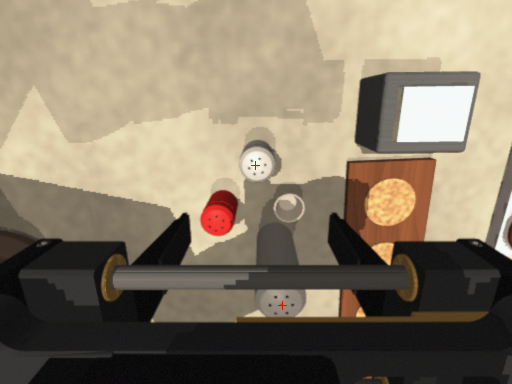

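The wrist view shows c at (257,163), with the cross 2 px off. Red is at (219,214), the cup at (289,207), and the last mat at (391,202) beside the napkin box. I'll take c at about (419,242), centre over it and descend to TCP z of about 28.

Request:
servo_tool(
  plan=[
    [0.0115, -0.0015, 0, 0, 0, 0, 100],
    [0, 0, 0.036, 0, 0, 0, 100],
    [0, 0, 0.036, 0, 0, 0, 100],
    [0, 0, 0.036, 0, 0, 0, 100],
    [0, 0, 0.036, 0, 0, 0, 100],
    [0, 0, 0.03, 0, 0, 0, 100],
    [0, 0, 0, 0, 0, 0, 100],
  ],
)

```text
t: 2.53
eef_pos: [417.4, 252.1, 32.0]
tcp_rot: [3.138, 0.002, 1.572]
ft_force: [-0.2, -0.9, -0.3]
opening: 1.006
```

```bash
cat >> h.py <<'E'
def mats(c,roi=None):
    h=cv2.cvtColor(c['img'],cv2.COLOR_BGR2HSV)
    m=((h[...,0]<20)&(h[...,1]>60)&(h[...,2]>165)).astype(np.uint8)
    m=cv2.morphologyEx(m,cv2.MORPH_OPEN,np.ones((3,3)))
    for k in cv2.findContours(m,cv2.RETR_EXTERNAL,cv2.CHAIN_APPROX_NONE)[0]:
        if len(k)<40: continue
        p=np.array([onz(c,*q,18)[:2] for q in k[:,0]],np.float32)
        e=cv2.fitEllipse(p)
        if 55<min(e[1]) and max(e[1])<90: print('mat px',k[:,0].mean(0).round(),'ctr',np.round(e[0],1),'axes',np.round(e[1],1))
E
python3 - <<'E'
from h import *
import pickle
c=pickle.load(open('w1.pkl','rb'));mats(c)
print(onz(c,257,164,70),onz(c,282,302,145))
s=env.state();print(s['t'],s['eef_pos'],s['tcp_rot'],s['ft_force'])
E
```

```text
mat px [393. 202.] ctr [607.5 174.3] axes [66.4 72.5]
[419.6827216  242.20725797  70.        ] [446.20464381 111.06849389 145.        ]
2.5333 [417.37605645 252.12604876  32.0481782 ] [3.13785402e+00 1.78780405e-03 1.57163570e+00] [-0.23864133 -0.88749521 -0.30900978]
```

Request:
servo_tool(
  plan=[
    [-0.01, 0.002, 0.003, 0, 0, 0, 100],
    [0, 0, 0, 0, 0, 0, 100],
    [0, 0, 0, 0, 0, 0, 100],
  ],
)

```text
t: 2.78
eef_pos: [418.2, 244.7, 30.1]
tcp_rot: [3.139, 0.002, 1.576]
ft_force: [0.2, 0.5, 0.3]
opening: 0.997
```

```bash
python3 - <<'E'
from h import *
s=env.state();print(s['t'],s['eef_pos'],s['tcp_rot'],s['ft_force'])
c=cam('scene');cv2.imwrite('pics/g1.png',cv2.resize(c['img'][120:280,260:420],None,fx=3,fy=3))
E
```

```text
2.7833 [418.23401277 244.72313881  30.11570255] [3.13928855e+00 2.17114813e-03 1.57635361e+00] [0.18358357 0.50234954 0.25441334]
```

Request:
servo_tool(
  plan=[
    [-0.0025, 0.001, 0, 0, 0, 0, 100],
    [0, 0, 0, 0, 0, 0, 30],
    [0, 0, 0, 0, 0, 0, 0],
    [0, 0, 0, 0, 0, 0, 0],
    [0, 0, 0, 0, 0, 0, 0],
    [0, 0, 0, 0, 0, 0, 0],
    [0, 0, 0, 0, 0, 0, 0],
    [0, 0, 0, 0, 0, 0, 0],
  ],
)

```text
t: 3.5
eef_pos: [421.9, 242.8, 35.5]
tcp_rot: [3.13, -0.002, 1.575]
ft_force: [-0.6, 0.7, -1.3]
opening: 0.563
```

Request:
servo_tool(
  plan=[
    [0, 0, 0, 0, 0, 0, 0],
    [0, 0, 0, 0, 0, 0, 0],
    [0, 0, 0, 0, 0, 0, 0],
  ],
)

```text
t: 3.75
eef_pos: [421.5, 242.7, 35.4]
tcp_rot: [3.131, -0.001, 1.575]
ft_force: [0.2, -0.8, 1.6]
opening: 0.451
```

Request:
servo_tool(
  plan=[
    [0, 0, -0.03, 0, 0, 0, 0],
    [0, 0, -0.03, 0, 0, 0, 0],
    [0, 0, -0.01, 0, 0, 0, 0],
    [-0.0113, 0.031, 0, 0, 0, 0, 0],
    [-0.0113, 0.031, 0, 0, 0, 0, 0],
    [-0.0113, 0.031, 0, 0, 0, 0, 0],
    [-0.0113, 0.031, 0, 0, 0, 0, 0],
    [-0.0113, 0.031, 0, 0, 0, 0, 0],
  ],
)

```text
t: 4.42
eef_pos: [575.3, 186.4, 108.5]
tcp_rot: [3.138, 0.001, 1.582]
ft_force: [0.1, 0.6, -0.9]
opening: 0.451
```

Request:
servo_tool(
  plan=[
    [-0.0113, 0.026, 0, 0, 0, 0, 0],
    [0, 0, 0, 0, 0, 0, 0],
    [0, 0, 0, 0, 0, 0, 0],
  ],
)

```text
t: 4.67
eef_pos: [607.8, 171.6, 107.0]
tcp_rot: [3.136, 0.001, 1.578]
ft_force: [-0.5, -0.0, -1.9]
opening: 0.456
```

```bash
python3 - <<'E'
from h import *
c=look('w2',[(607.5,174.3,18),(612,75,18),(616,-25,18),(620,-124,18)]);mats(c)
E
```

```text
[608. 174.  18.] -> [257.7 186.4]
[612  75  18] -> [261.3 271.8]
[616 -25  18] -> [263.7 342.5]
[ 620 -124   18] -> [265.8 400.8]
4.7167 [607.7 171.7 107. ] [3.136e+00 1.000e-03 1.578e+00]
```

View pics/w2.png

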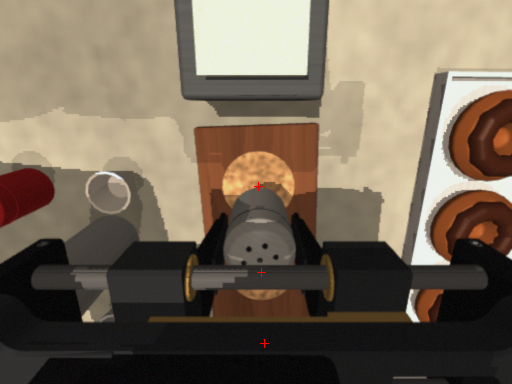

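c hangs upright in the jaws. The mat shows around (258,186), where I predicted it. I'll shift y by +3 mm and lower.

Request:
servo_tool(
  plan=[
    [0.003, 0, 0.025, 0, 0, 0, 0],
    [0, 0, 0.018, 0, 0, 0, 0],
    [0, 0, 0.005, 0, 0, 0, 0],
    [0, 0, 0, 0, 0, 0, 0],
  ],
)

```text
t: 5.05
eef_pos: [605.5, 176.1, 58.0]
tcp_rot: [3.137, 0.001, 1.58]
ft_force: [-0.3, 0.4, -1.0]
opening: 0.451
```

Request:
servo_tool(
  plan=[
    [-0.001, 0.002, 0.003, 0, 0, 0, 0],
    [0, 0, 0.002, 0, 0, 0, 0],
    [0, 0, 0, 0, 0, 0, 0],
  ],
)

```text
t: 5.3
eef_pos: [607.1, 176.0, 54.3]
tcp_rot: [3.136, 0.001, 1.581]
ft_force: [-0.1, -0.6, -0.9]
opening: 0.455
```

Request:
servo_tool(
  plan=[
    [-0.001, 0, 0.002, 0, 0, 0, 0],
    [0, 0, 0.001, 0, 0, 0, 0],
  ],
)

```text
t: 5.47
eef_pos: [607.5, 175.3, 53.3]
tcp_rot: [3.134, 0.001, 1.581]
ft_force: [-2.8, -1.1, 6.2]
opening: 0.452
```

Request:
servo_tool(
  plan=[
    [0, 0, 0, 0, 0, 0, 60],
    [0, 0, 0, 0, 0, 0, 100],
    [0, 0, 0, 0, 0, 0, 100],
    [0, 0, 0, 0, 0, 0, 100],
    [0, 0, 0, 0, 0, 0, 100],
    [0, 0, 0, 0, 0, 0, 100],
  ],
)

```text
t: 5.97
eef_pos: [608.8, 175.3, 55.7]
tcp_rot: [3.13, 0.0, 1.581]
ft_force: [0.3, 0.3, -0.1]
opening: 0.818
```

c is down, with 6 N of contact force, and released. Next is b.

Request:
servo_tool(
  plan=[
    [0, 0, -0.03, 0, 0, 0, 100],
    [0, 0, -0.036, 0, 0, 0, 100],
    [0, 0, -0.036, 0, 0, 0, 100],
    [0, 0, -0.036, 0, 0, 0, 100],
    [0, 0, -0.02, 0, 0, 0, 100],
    [-0.012, -0.03, 0, 0, 0, 0, 100],
    [-0.012, -0.03, 0, 0, 0, 0, 100],
    [-0.012, -0.03, 0, 0, 0, 0, 100],
  ],
)

```text
t: 6.63
eef_pos: [518.5, 138.5, 218.8]
tcp_rot: [3.129, -0.0, 1.582]
ft_force: [1.2, 0.2, -0.3]
opening: 0.998
```

Request:
servo_tool(
  plan=[
    [-0.012, -0.03, 0, 0, 0, 0, 100],
    [-0.012, -0.03, 0, 0, 0, 0, 100],
    [-0.008, -0.012, 0, 0, 0, 0, 100],
    [0, 0, 0, 0, 0, 0, 100],
    [0, 0, 0, 0, 0, 0, 100],
  ],
)

```text
t: 7.05
eef_pos: [438.4, 103.1, 218.9]
tcp_rot: [3.128, 0.0, 1.581]
ft_force: [0.5, 0.6, 0.3]
opening: 0.998
```

```bash
python3 - <<'E'
from h import *
c=look('w3',[(446,108.5,145),(455,-59,120),(607.5,174.8,88)]);mats(c)
E
```

```text
[446. 108. 145.] -> [265.5 188.5]
[455 -59 120] -> [269.8 313.6]
[608. 175.  88.] -> [413.2 115.5]
7.1 [438.7 103.3 218.8] [3.128 0.    1.581]
```

View pics/w3.png

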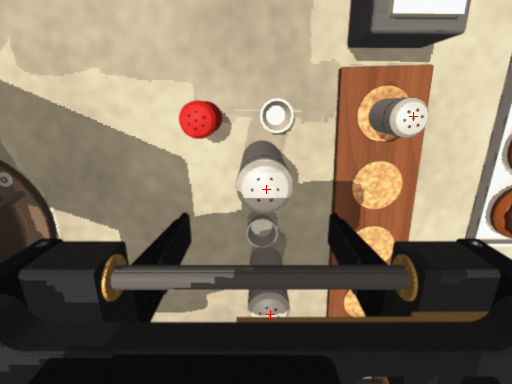

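The wrist view shows b's dome centred at (265,189), right on the prediction, and c standing on its mat at (413,116). Now grasp b.

Request:
servo_tool(
  plan=[
    [0.0055, 0.0075, 0, 0.7, 0, 0, 100],
    [0, 0, 0, 0, 0, 0, 100],
    [0, 0, 0.033, 0, 0, 0, 100],
    [0, 0, 0.033, 0, 0, 0, 100],
    [0, 0, 0.033, 0, 0, 0, 100],
    [0, 0, 0.033, 0, 0, 0, 100],
    [0, 0, 0.006, 0, 0, 0, 100],
    [0, 0, 0, 0, 0, 0, 100],
  ],
)

```text
t: 7.77
eef_pos: [455.1, 111.6, 76.5]
tcp_rot: [3.132, -0.001, 1.584]
ft_force: [-1.0, 0.4, 0.3]
opening: 1.0
```

Request:
servo_tool(
  plan=[
    [-0.003, -0.0085, -0.002, 0, 0, 0, 100],
    [0, 0, 0, 0, 0, 0, 100],
    [0, 0, 0, 0, 0, 0, 100],
  ],
)

```text
t: 8.02
eef_pos: [447.3, 108.6, 80.8]
tcp_rot: [3.13, -0.001, 1.585]
ft_force: [1.0, -0.4, -0.9]
opening: 0.998
```

Request:
servo_tool(
  plan=[
    [0, -0.002, 0.001, 0, 0, 0, 50],
    [0, 0, 0.0005, 0, 0, 0, 0],
    [0, -0.0005, 0.0005, 0, 0, 0, 0],
    [0, 0, 0.0005, 0, 0, 0, 0],
    [0, -0.0005, 0.0005, 0, 0, 0, 0],
    [0, 0, 0, 0, 0, 0, 0],
    [0, 0, 0, 0, 0, 0, 0],
    [0, 0, 0, 0, 0, 0, 0],
  ],
)

```text
t: 8.68
eef_pos: [445.3, 108.8, 82.2]
tcp_rot: [3.123, -0.001, 1.585]
ft_force: [-1.2, 0.3, 2.0]
opening: 0.587
```

Request:
servo_tool(
  plan=[
    [0, 0, 0, 0, 0, 0, 0],
    [0, 0, 0, 0, 0, 0, 0],
  ],
)

```text
t: 8.85
eef_pos: [445.3, 108.8, 82.2]
tcp_rot: [3.123, -0.001, 1.585]
ft_force: [-0.9, 0.3, 1.2]
opening: 0.594
```

Request:
servo_tool(
  plan=[
    [0, 0, -0.03, 0, 0, 0, 0],
    [0, 0, -0.03, 0, 0, 0, 0],
    [0, 0, -0.01, 0.5, 0, -0.8, 0],
    [-0.029, 0.0218, 0, 0, 0, 0, 0],
    [-0.029, 0.0218, 0, 0, 0, 0, 0],
    [-0.029, 0.0218, 0, 0, 0, 0, 0],
    [-0.029, 0.0218, 0, 0, 0, 0, 0],
    [-0.029, 0.0218, 0, 0, 0, 0, 0],
  ],
)

```text
t: 9.52
eef_pos: [556.1, -33.8, 153.7]
tcp_rot: [3.14, -0.002, 1.608]
ft_force: [0.8, 1.3, -2.5]
opening: 0.584
```

Request:
servo_tool(
  plan=[
    [-0.029, 0.0218, 0, 0, 0, 0, 0],
    [-0.029, 0.0218, 0, 0, 0, 0, 0],
    [-0.025, 0.015, 0, 0, 0, 0, 0],
    [0, 0, 0, 0, 0, 0, 0],
    [0, 0, 0, 0, 0, 0, 0],
  ],
)

```text
t: 9.93
eef_pos: [622.5, -125.4, 149.5]
tcp_rot: [-3.14, -0.002, 1.603]
ft_force: [0.3, -0.5, -2.8]
opening: 0.584
```

```bash
python3 - <<'E'
from h import *
c=look('w4',[(607.5,174.8,88),(611.6,75,18),(616,-24.5,18),(620.5,-124,18)]);mats(c)
E
```

```text
[608. 175.  88.] -> [ 249.4 -277.6]
[612.  75.  18.] -> [254.  -27.1]
[616. -24.  18.] -> [255.7  85. ]
[ 620. -124.   18.] -> [257.1 176.8]
9.9833 [ 622.4 -125.2  149.4] [-3.140e+00 -2.000e-03  1.603e+00]
mat px [427. 202.] ctr [ 840.2 -161.4] axes [81.1 88. ]
mat px [255.  84.] ctr [616.1 -25.7] axes [70.2 72.4]
```

View pics/w4.png

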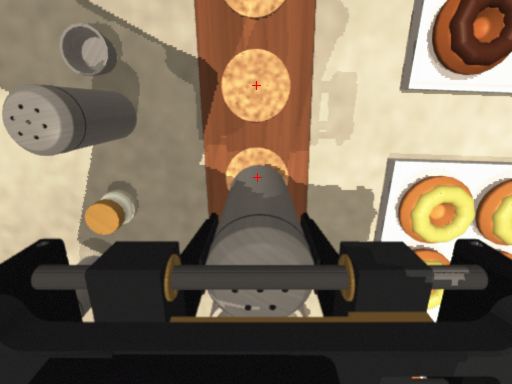

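b is held upright. The neighbouring mat measures (616.1, −25.7), consistent with the row, so b's mat is at (620.4, −125.4). Lower.

Request:
servo_tool(
  plan=[
    [0, -0.002, 0.022, 0, 0, 0, 0],
    [0, 0, 0.018, 0, 0, 0, 0],
    [0, 0, 0.003, 0, 0, 0, 0],
    [0, 0, 0, 0, 0, 0, 0],
  ],
)

```text
t: 10.32
eef_pos: [618.6, -122.4, 105.2]
tcp_rot: [-3.139, -0.002, 1.605]
ft_force: [0.5, -0.4, -2.6]
opening: 0.591
```

Request:
servo_tool(
  plan=[
    [-0.0025, 0.0015, 0.002, 0, 0, 0, 0],
    [0, 0, 0.002, 0, 0, 0, 0],
    [0, 0, 0, 0, 0, 0, 0],
  ],
)

```text
t: 10.57
eef_pos: [620.4, -123.5, 102.8]
tcp_rot: [-3.14, -0.002, 1.607]
ft_force: [-0.2, 0.4, -3.0]
opening: 0.588
```

Request:
servo_tool(
  plan=[
    [-0.0015, 0, 0.002, 0, 0, 0, 0],
    [0, 0, 0.0015, 0, 0, 0, 0],
    [0, 0, 0.001, 0, 0, 0, 0],
  ],
)

```text
t: 10.82
eef_pos: [621.2, -125.2, 100.4]
tcp_rot: [3.14, -0.001, 1.608]
ft_force: [-4.9, 0.8, 10.9]
opening: 0.59
```

Request:
servo_tool(
  plan=[
    [0, 0, 0, 0, 0, 0, 75],
    [0, 0, 0, 0, 0, 0, 100],
    [0, 0, 0, 0, 0, 0, 100],
    [0, 0, 0, 0, 0, 0, 100],
    [0, 0, 0, 0, 0, 0, 100],
    [0, 0, 0, 0, 0, 0, 100],
  ],
)

```text
t: 11.32
eef_pos: [622.3, -125.7, 102.2]
tcp_rot: [3.137, 0.0, 1.607]
ft_force: [-0.1, -0.1, 0.0]
opening: 0.95
```

Request:
servo_tool(
  plan=[
    [0, 0, -0.03, 0, 0, 0, 100],
    [0, 0, -0.036, 0, 0, 0, 100],
    [0, 0, -0.036, 0, 0, -1, 100],
    [0, 0, -0.015, 0, 0, 1.5, 100],
    [0.012, -0.03, 0, 0, 0, 0, 100],
    [0.012, -0.03, 0, 0, 0, 0, 100],
    [0.012, -0.03, 0, 0, 0, 0, 100],
    [0.012, -0.03, 0, 0, 0, 0, 100],
  ],
)

```text
t: 11.98
eef_pos: [500.3, -81.5, 222.5]
tcp_rot: [3.135, 0.001, 1.597]
ft_force: [-0.0, 0.0, 1.2]
opening: 1.001
```

Request:
servo_tool(
  plan=[
    [0.012, -0.03, 0, 0, 0, 0, 100],
    [0.005, -0.016, 0, 0, 0, 0, 100],
    [0, 0, 0, 0, 0, 0, 100],
    [0, 0, 0, 0, 0, 0, 100],
  ],
)

```text
t: 12.32
eef_pos: [446.7, -62.9, 223.2]
tcp_rot: [3.135, 0.001, 1.598]
ft_force: [-0.1, -1.0, 0.4]
opening: 0.997
```

```bash
python3 - <<'E'
from h import *
c=look('w5',[(455,-60,120),(620.4,-125.4,163),(616.1,-25.5,18)]);mats(c)
E
```

```text
[455 -60 120] -> [265.9 182.4]
[ 620. -125.  163.] -> [433.3 262.8]
[616. -26.  18.] -> [380.8 140.6]
12.3667 [446.9 -63.  223.2] [3.135e+00 1.000e-03 1.598e+00]
```

View pics/w5.png

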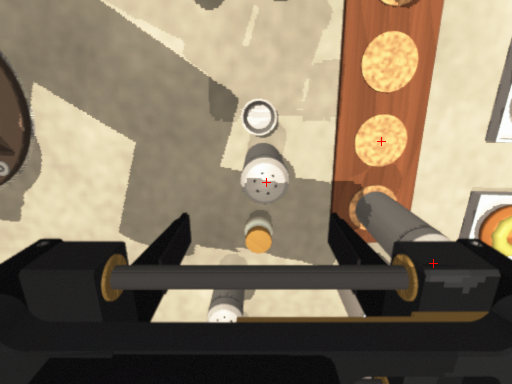

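The wrist view shows d's dome at (265,181), as predicted, and b standing on the end mat. Grasp d at about (454,−59).

Request:
servo_tool(
  plan=[
    [0.004, 0.003, 0, 0, 0, -1.5, 100],
    [0, 0, 0, 0, 0, 0, 100],
    [0, 0, 0.036, 0, 0, 0, 100],
    [0, 0, 0.036, 0, 0, 0, 100],
    [0, 0, 0.036, 0, 0, 0, 100],
    [0, 0, 0.036, 0, 0, 0, 100],
    [0, 0, 0.013, 0, 0, 0, 100],
    [0, 0, 0, 0, 0, 0, 100],
  ],
)

```text
t: 13.03
eef_pos: [461.7, -61.3, 60.2]
tcp_rot: [3.126, 0.004, 1.628]
ft_force: [0.8, 0.1, -0.4]
opening: 1.0
```

Request:
servo_tool(
  plan=[
    [0.002, -0.0085, -0.001, 0.5, 0, 0, 100],
    [0, 0, 0, 0, 0, 1.5, 100],
    [0, -0.001, 0, 0, 0, 0, 100],
  ],
)

```text
t: 13.28
eef_pos: [452.5, -59.9, 60.9]
tcp_rot: [3.137, 0.004, 1.602]
ft_force: [-0.4, -0.0, 0.2]
opening: 1.002
```

Request:
servo_tool(
  plan=[
    [0, 0, 0, 0, 0, 0, 50],
    [0, 0, 0.0005, 0, 0, 0, 0],
    [0, 0, 0.0005, 0, 0, 0, 0],
    [0, 0, 0.0005, 0, 0, 0, 0],
    [0, 0, 0.0005, 0, 0, 0, 0],
    [0, 0, 0, 0, 0, 0, 0],
    [0, 0, 0, 0, 0, 0, 0],
    [0, 0, 0, 0, 0, 0, 0],
  ],
)

```text
t: 13.95
eef_pos: [453.6, -60.3, 62.6]
tcp_rot: [3.132, 0.006, 1.605]
ft_force: [0.0, 0.2, -0.5]
opening: 0.555
```

Request:
servo_tool(
  plan=[
    [0, 0, 0, 0, 0, 0, 0],
    [0, 0, 0, 0, 0, 0, 0],
    [0, 0, 0, 0, 0, 0, 0],
  ],
)

```text
t: 14.2
eef_pos: [453.7, -60.3, 62.6]
tcp_rot: [3.132, 0.006, 1.605]
ft_force: [-0.4, 0.9, 1.1]
opening: 0.554
```

Request:
servo_tool(
  plan=[
    [0, 0, -0.03, 0, 0, 0, 0],
    [0, 0, -0.03, 0, 0, 0, 0],
    [0, 0, -0.01, 0, 0, 0, 0],
    [0.008, 0.03, 0, 0, 0, 0, 0],
    [0.008, 0.03, 0, 0, 0, 0, 0],
    [0.008, 0.03, 0, 0, 0, 0, 0],
    [0.008, 0.03, 0, 0, 0, 0, 0],
    [0.006, 0.028, 0, 0, 0, 0, 0],
  ],
)

```text
t: 14.87
eef_pos: [598.7, -15.4, 135.0]
tcp_rot: [3.14, 0.003, 1.602]
ft_force: [0.5, -0.5, -2.3]
opening: 0.556
```

Request:
servo_tool(
  plan=[
    [0, 0, 0, 0, 0, 0, 0],
    [0, 0, 0, 0, 0, 0, 0],
    [0, 0, 0, 0, 0, 0, 0],
  ],
)

```text
t: 15.12
eef_pos: [602.6, -13.7, 133.0]
tcp_rot: [3.14, 0.003, 1.604]
ft_force: [-0.2, -0.3, -2.8]
opening: 0.557
```

Request:
servo_tool(
  plan=[
    [-0.012, 0.012, 0, 0, 0, 0, 0],
    [0, 0, 0.02, 0, 0, 0, 0],
    [0, 0, 0.02, 0, 0, 0, 0],
    [0, 0, 0.004, 0, 0, 0, 0],
    [0, 0, 0, 0, 0, 0, 0],
  ],
)

```text
t: 15.53
eef_pos: [611.6, -26.9, 88.0]
tcp_rot: [-3.14, 0.003, 1.603]
ft_force: [0.9, 0.5, -0.8]
opening: 0.556
```

Request:
servo_tool(
  plan=[
    [0, 0.0045, 0.003, 0, 0, 0, 0],
    [0, 0, 0.003, 0, 0, 0, 0],
    [0, 0, 0, 0, 0, 0, 0],
  ],
)

```text
t: 15.78
eef_pos: [616.0, -27.1, 83.4]
tcp_rot: [-3.141, 0.003, 1.602]
ft_force: [-0.3, 0.0, -1.8]
opening: 0.555
```

Request:
servo_tool(
  plan=[
    [0.0005, -0.0005, 0.002, 0, 0, 0, 0],
    [0, 0, 0.002, 0, 0, 0, 0],
    [0, 0, 0.001, 0, 0, 0, 0],
  ],
)

```text
t: 16.03
eef_pos: [615.9, -26.5, 80.7]
tcp_rot: [3.14, 0.003, 1.603]
ft_force: [-5.2, 0.0, 12.7]
opening: 0.559
```

Request:
servo_tool(
  plan=[
    [0, 0, 0, 0, 0, 0, 75],
    [0, 0, 0, 0, 0, 0, 100],
    [0, 0, 0, 0, 0, 0, 100],
    [0, 0, 0, 0, 0, 0, 100],
    [0, 0, 0, 0, 0, 0, 100],
    [0, 0, 0, 0, 0, 0, 100],
  ],
)

```text
t: 16.53
eef_pos: [616.9, -26.4, 82.6]
tcp_rot: [3.136, 0.004, 1.603]
ft_force: [-0.4, 0.1, -0.4]
opening: 0.92
```

Request:
servo_tool(
  plan=[
    [0, 0, -0.03, 0, 0, 0, 100],
    [0, 0, -0.036, 0, 0, 0, 100],
    [0, 0, -0.036, 0, 0, 0, 100],
    [0, 0, -0.03, 0, 0, 1.5, 100],
    [-0.03, -0.027, 0, 0, 0, 0, 100],
    [-0.03, -0.027, 0, 0, 0, 0, 100],
    [-0.03, -0.027, 0, 0, 0, 0, 100],
    [-0.03, -0.027, 0, 0, 0, 0, 100],
  ],
)

```text
t: 17.2
eef_pos: [509.2, -145.5, 219.7]
tcp_rot: [3.135, 0.004, 1.584]
ft_force: [1.2, -1.0, -0.2]
opening: 1.003
```

Request:
servo_tool(
  plan=[
    [-0.03, -0.027, 0, 0, 0, 0, 100],
    [-0.03, -0.027, 0, 0, 0, 0, 100],
    [-0.03, -0.027, 0, 0, 0, 0, 100],
    [-0.02, -0.015, 0, 0, 0, 0, 100],
    [0, 0, 0, 0, 0, 0, 100],
    [0, 0, 0, 0, 0, 0, 100],
    [0, 0, 0, 0, 0, 0, 100],
  ],
)

```text
t: 17.78
eef_pos: [405.5, -264.7, 220.8]
tcp_rot: [3.134, 0.007, 1.578]
ft_force: [1.0, -0.1, -0.6]
opening: 1.003
```

```bash
python3 - <<'E'
from h import *
c=look('w6',[(405,-268,95),(616.1,-25.5,138)]);mats(c)
E
```

```text
[ 405 -268   95] -> [257.3 181.2]
[616. -26. 138.] -> [ 546.2 -116.8]
17.8333 [ 405.7 -264.4  220.7] [3.134 0.007 1.579]
```

View pics/w6.png

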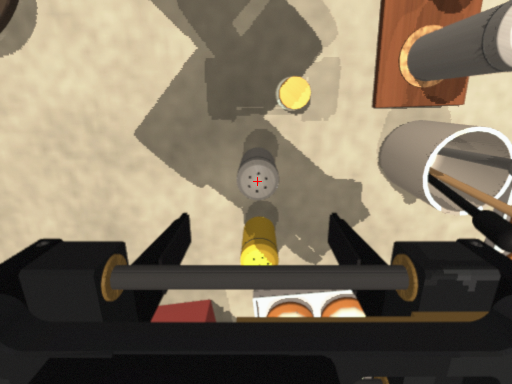

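a's dome is at (257,181), exactly on the prediction of (405,−268). Yellow is at (259,245), behind it and clear of the fingers. Grasp a.

Request:
servo_tool(
  plan=[
    [-0.003, -0.003, 0, 0, 0, 0, 100],
    [0, 0, 0, 0, 0, 0, 100],
    [0, 0, 0.036, 0, 0, 0, 100],
    [0, 0, 0.036, 0, 0, 0, 100],
    [0, 0, 0.036, 0, 0, 0, 100],
    [0, 0, 0.036, 0, 0, 0, 100],
    [0, 0, 0.027, 0, 0, 0, 100],
    [0, 0, 0, 0, 0, 0, 100],
  ],
)

```text
t: 18.5
eef_pos: [410.6, -266.1, 46.1]
tcp_rot: [3.126, 0.013, 1.589]
ft_force: [-0.0, 0.1, -0.1]
opening: 0.999
```

Request:
servo_tool(
  plan=[
    [-0.001, -0.006, 0.001, 0.6, 0.6, 0, 100],
    [0, 0, 0, 0, 0, 0, 100],
    [0, -0.0005, 0, 0, 0, 0, 100],
  ],
)

```text
t: 18.75
eef_pos: [404.7, -266.4, 46.2]
tcp_rot: [3.138, 0.001, 1.592]
ft_force: [-0.0, -0.7, -0.2]
opening: 0.998
```

Request:
servo_tool(
  plan=[
    [-0.001, 0, 0.001, 0, 0, 0, 50],
    [0, 0, 0.0005, 0, 0, 0, 0],
    [0, 0, 0.0005, 0, 0, 0, 0],
    [0, 0, 0.0005, 0, 0, 0, 0],
    [0, 0, 0.0005, 0, 0, 0, 0],
    [0, 0, 0, 0, 0, 0, 0],
    [0, 0, 0, 0, 0, 0, 0],
    [0, 0, 0, 0, 0, 0, 0],
  ],
)

```text
t: 19.42
eef_pos: [406.5, -269.2, 48.6]
tcp_rot: [3.131, 0.007, 1.592]
ft_force: [-1.0, -0.6, 0.7]
opening: 0.521
```

Request:
servo_tool(
  plan=[
    [0, 0, 0, 0, 0, 0, 0],
    [0, 0, 0, 0, 0, 0, 0],
    [0, 0, 0, 0, 0, 0, 0],
    [0, 0, 0, 0, 0, 0, 0],
  ],
)

```text
t: 19.75
eef_pos: [406.5, -269.2, 48.6]
tcp_rot: [3.131, 0.007, 1.592]
ft_force: [-0.5, -0.9, 0.7]
opening: 0.518
```

Request:
servo_tool(
  plan=[
    [0, 0, -0.03, 0, 0, 0, 0],
    [0, 0, -0.03, 0, 0, 0, 0],
    [0, 0, -0.015, 0, 0, 0, 0],
    [0.03, 0.005, 0, 0, 0, 0, 0],
    [0.03, 0.005, 0, 0, 0, 0, 0],
    [0.03, 0.005, 0, 0, 0, 0, 0],
    [0.03, 0.005, 0, 0, 0, 0, 0],
    [0.03, 0.005, 0, 0, 0, 0, 0],
  ],
)

```text
t: 20.42
eef_pos: [427.8, -117.4, 124.9]
tcp_rot: [3.132, 0.006, 1.583]
ft_force: [0.4, 0.1, -1.9]
opening: 0.52
```

Request:
servo_tool(
  plan=[
    [0.03, 0.005, 0, 0, 0, 0, 0],
    [0.03, 0.005, 0, 0, 0, 0, 0],
    [0.03, 0.005, 0, 0, 0, 0, 0],
    [0.03, 0.005, 0, 0, 0, 0, 0],
    [0.03, 0.005, 0, 0, 0, 0, 0],
    [0.03, 0.005, 0, 0, 0, 0, 0],
    [0, 0, 0, 0, 0, 0, 0],
    [0, 0, 0, 0, 0, 0, 0],
  ],
)

```text
t: 21.08
eef_pos: [454.6, 77.2, 123.0]
tcp_rot: [3.134, 0.005, 1.588]
ft_force: [0.0, 0.2, -1.9]
opening: 0.526
```

Now x +157, y −4.

Request:
servo_tool(
  plan=[
    [-0.0005, 0.03, 0, 0, 0, 0, 0],
    [-0.0005, 0.03, 0, 0, 0, 0, 0],
    [-0.0005, 0.03, 0, 0, 0, 0, 0],
    [-0.0005, 0.03, 0, 0, 0, 0, 0],
    [-0.002, 0.028, 0, 0, 0, 0, 0],
    [0, 0, 0, 0, 0, 0, 0],
    [0, 0, 0, 0, 0, 0, 0],
    [0, 0, 0, 0, 0, 0, 0],
  ],
)

```text
t: 21.75
eef_pos: [605.8, 69.6, 121.0]
tcp_rot: [3.141, 0.005, 1.584]
ft_force: [0.1, -0.1, -1.8]
opening: 0.518
```

Down 54 mm, with x +6 and y +3.5.

Request:
servo_tool(
  plan=[
    [0.0035, 0.006, 0.02, 0, 0, 0, 0],
    [0, 0, 0.02, 0, 0, 0, 0],
    [0, 0, 0.006, 0, 0, 0, 0],
    [0, 0, 0, 0, 0, 0, 0],
  ],
)

```text
t: 22.08
eef_pos: [609.3, 70.8, 74.5]
tcp_rot: [3.141, 0.005, 1.582]
ft_force: [0.2, 0.3, -1.9]
opening: 0.523
```

Request:
servo_tool(
  plan=[
    [0.0025, 0.0025, 0.004, 0, 0, 0, 0],
    [0, 0, 0.002, 0, 0, 0, 0],
    [0, 0, 0, 0, 0, 0, 0],
  ],
)

```text
t: 22.33
eef_pos: [611.3, 73.1, 69.7]
tcp_rot: [3.141, 0.005, 1.582]
ft_force: [-0.5, 0.0, -2.5]
opening: 0.518
```

Request:
servo_tool(
  plan=[
    [0, 0, 0.002, 0, 0, 0, 0],
    [0, 0, 0.002, 0, 0, 0, 0],
    [0, 0, 0.001, 0, 0, 0, 0],
  ],
)

```text
t: 22.58
eef_pos: [611.9, 73.2, 66.6]
tcp_rot: [3.138, 0.005, 1.582]
ft_force: [-3.9, 0.5, 8.6]
opening: 0.515
```

Contact. Release, rise and back off for a final check.

Request:
servo_tool(
  plan=[
    [0, 0, 0, 0, 0, 0, 75],
    [0, 0, 0, 0, 0, 0, 100],
    [0, 0, 0, 0, 0, 0, 100],
    [0, 0, 0, 0, 0, 0, 100],
    [0, 0, 0, 0, 0, 0, 100],
    [0, 0, 0, 0, 0, 0, 100],
  ],
)

```text
t: 23.08
eef_pos: [612.7, 73.3, 68.1]
tcp_rot: [3.135, 0.005, 1.582]
ft_force: [0.5, 0.1, -0.0]
opening: 0.881
```

Request:
servo_tool(
  plan=[
    [0, 0, -0.03, 0, 0, 0, 100],
    [0, 0, -0.036, 0, 0, 0, 100],
    [0, 0, -0.036, 0, 0, 0, 100],
    [0, 0, -0.036, 0, 0, 0, 100],
    [0, 0, -0.036, 0, 0, 0, 100],
    [0, -0.03, 0, 0, 0, 0, 100],
    [0, -0.03, 0, 0, 0, 0, 100],
    [0, -0.03, 0, 0, 0, 0, 100],
  ],
)

```text
t: 23.75
eef_pos: [523.2, 72.7, 248.7]
tcp_rot: [3.135, 0.005, 1.581]
ft_force: [1.0, -0.2, 0.2]
opening: 1.0
```

Request:
servo_tool(
  plan=[
    [0.03, -0.02, 0, 0, 0, 0, 100],
    [0.03, -0.02, 0, 0, 0, 0, 100],
    [0.03, 0, 0, 0, 0, 0, 100],
    [0.03, 0, 0, 0, 0, 0, 100],
    [0, 0, 0, 0, 0, 0, 100],
    [0, 0, 0, 0, 0, 0, 100],
    [0, 0, 0, 0, 0, 0, 100],
  ],
)

```text
t: 24.33
eef_pos: [474.2, 195.7, 250.2]
tcp_rot: [3.132, 0.005, 1.579]
ft_force: [0.1, -0.5, 0.7]
opening: 0.997
```

```bash
python3 - <<'E'
from h import *
import pickle
M={'b':(620.4,-125.4,145),'d':(616.1,-25.5,120),'a':(611.8,74.4,95),'c':(607.5,174.3,70)}
ims=[];C={}
for n,(x0,y0,w,h) in(('scene',(180,90,170,200)),('side',(230,70,110,180))):
    c=cam(n);C[n]=c;im=cv2.resize(c['img'][y0:y0+h,x0:x0+w],None,fx=2.9,fy=2.9,interpolation=cv2.INTER_CUBIC)
    for k,(X,Y,H) in M.items():
        for z in(18,18+H):
            p=proj(c,(X,Y,z)); q=(p-(x0,y0))*2.9; print(n,k,z,q.round()); 
            if z>18: cv2.drawMarker(im,tuple(int(v) for v in q),(0,0,255),cv2.MARKER_CROSS,7,1)
    im=cv2.copyMakeBorder(im,0,580-im.shape[0],0,0,cv2.BORDER_CONSTANT); ims.append(im)
pickle.dump(C,open('c1.pkl','wb'))
o=cv2.hconcat(ims)[:600,:];print(o.shape);cv2.imwrite('pics/fin.png',o)
E
```

```text
scene b 18 [ 48. 356.]
scene b 163 [ 36. 204.]
scene d 18 [143. 396.]
scene d 138 [141. 268.]
scene a 18 [249. 440.]
scene a 113 [254. 338.]
scene c 18 [367. 489.]
scene c 88 [377. 413.]
side b 18 [212. 429.]
side b 163 [223. 286.]
side d 18 [174. 364.]
side d 138 [180. 253.]
side a 18 [142. 309.]
side a 113 [144. 226.]
side c 18 [115. 261.]
side c 88 [115. 204.]
(580, 812, 3)
```

View pics/fin.png

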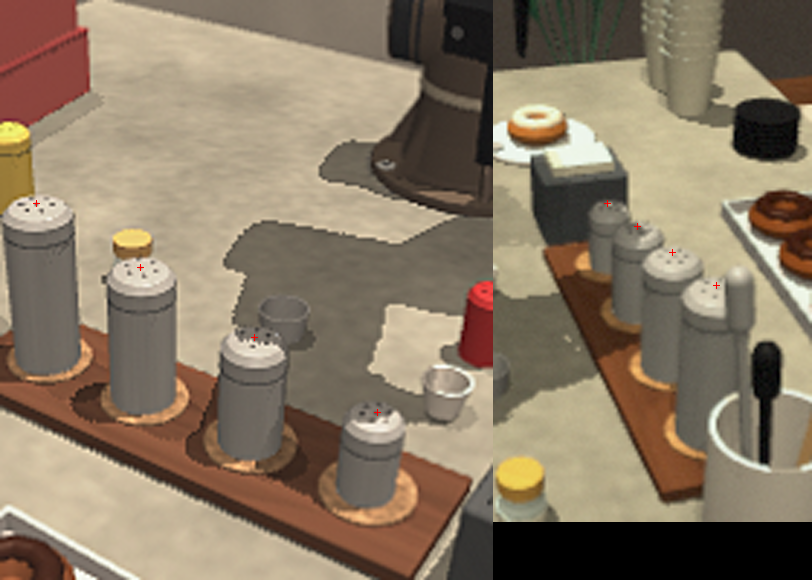

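All four shakers stand on their mats in the right order, and the predicted apex crosses fall on the dome centres to within about 3 mm in both views. Handing in.

```bash
python3 -c "
from cell import env
print(env.job_done()); print(env.state()['t'])"
```

```text
the job is handed in; nothing more can be done
None
the job is handed in; nothing more can be done
```

The four shakers are standing on the mats in order from the crock: b (tallest), d, a, c (shortest). I handed the job in at about 24 s, well inside the 134 s limit; no verdict is reported.

- **How it was done:** I picked each shaker up with the jaws across the row and lowered it until the wrist force showed contact. I then released it and drew the arm clear to z of about 250 mm.
- **Last checks:** In the final scene and side views, all four stand upright. The dome tops sit within about 3 mm by eye of where they should be over the mat centres, against the 13 mm limit. The order is right, nothing was knocked over and the crock looks unmoved, although I did not measure its final position.
- **Disagreements:** The first two-view heights came out 2–4 mm below the stated ones. The arm drifted a few millimetres during moves, so I corrected each position before gripping and before setting down. My automatic mat finder missed some mats in the wrist pictures. I worked out the a and b mat centres from the row spacing, and they agreed with the scene and side camera measurements.

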